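# Put each espresso cup on the saucer of its own colour

### The job

Get the coffee set ready for serving: stand each of the four espresso cups upright in the middle of the saucer of its own colour. They are crockery, so set them down gently, without dropping or tipping any. Leave the saucers, the milk jug and the ramekin where they stand.

Things in the scene. Friction and masses are not known exactly. Their poses are not given: they have to be found in the camera images.
- cup_blue: blue espresso cup, loose, standing upright, 100 to 200 g. Round, 58 mm high, 62 mm across the rim, 57 mm across at 16 mm height (sides nearly straight from there up), foot 43 mm across, wall 3.5 mm. A loop handle stands out along the cup's own +y, reaching 53 mm from the axis, at 18 to 50 mm height. Origin: centre of the underside; z up along the axis.
- cup_red: red espresso cup, loose, standing upright, 100 to 200 g. Round, 58 mm high, 62 mm across the rim, 57 mm across at 16 mm height (sides nearly straight from there up), foot 43 mm across, wall 3.5 mm. A loop handle stands out along the cup's own +y, reaching 53 mm from the axis, at 18 to 50 mm height. Origin: centre of the underside; z up along the axis.
- cup_yellow: yellow espresso cup, loose, standing upright, 100 to 200 g. Round, 58 mm high, 62 mm across the rim, 57 mm across at 16 mm height (sides nearly straight from there up), foot 43 mm across, wall 3.5 mm. A loop handle stands out along the cup's own +y, reaching 53 mm from the axis, at 18 to 50 mm height. Origin: centre of the underside; z up along the axis.
- cup_charcoal: charcoal (near-black) espresso cup, loose, standing upright, 100 to 200 g. Round, 58 mm high, 62 mm across the rim, 57 mm across at 16 mm height (sides nearly straight from there up), foot 43 mm across, wall 3.5 mm. A loop handle stands out along the cup's own +y, reaching 53 mm from the axis, at 18 to 50 mm height. Origin: centre of the underside; z up along the axis.
- saucer_blue: blue saucer, loose, lying flat, 200 g. Round, 116 mm across, rim 13 mm high; its flat middle (about 74 mm across) is 5 mm above the counter, the rim slopes up around it. Origin: centre of the underside; z up.
- saucer_red: red saucer, loose, lying flat, 200 g. Round, 116 mm across, rim 13 mm high; its flat middle (about 74 mm across) is 5 mm above the counter, the rim slopes up around it. Origin: centre of the underside; z up.
- saucer_yellow: yellow saucer, loose, lying flat, 200 g. Round, 116 mm across, rim 13 mm high; its flat middle (about 74 mm across) is 5 mm above the counter, the rim slopes up around it. Origin: centre of the underside; z up.
- saucer_charcoal: charcoal (near-black) saucer, loose, lying flat, 200 g. Round, 116 mm across, rim 13 mm high; its flat middle (about 74 mm across) is 5 mm above the counter, the rim slopes up around it. Origin: centre of the underside; z up.
- milk_jug: blue milk jug, loose, upright, not to be moved: 95 mm high, belly 74 mm across, a handle along its own +y reaching 64 mm from the axis. Origin: centre of the underside.
- ramekin: yellow fluted ramekin (small baking dish without handle), loose, not to be moved: 78 mm across, 45 mm high. Origin: centre of the underside.
There are look-alikes about, which are no part of the job. Leave any turquoise look-alike of the saucer_charcoal alone.

How it is judged (in metres and radians):
At the end, for the whole second after the job is handed in: Each cup stands upright (within about 6 degrees) on the flat middle of the saucer of its own colour, centred within 12 mm, released and at rest; saucers flat; saucers, milk jug and ramekin within 20 mm of where they were at the start (horizontal distance between cup_blue and saucer_blue below 0.012 m and angle between each of cup_blue, saucer_blue, cup_red, saucer_red, cup_yellow, saucer_yellow, cup_charcoal, saucer_charcoal's own z axis and vertical below 0.1 rad and z of cup_blue in the frame of saucer_blue between 0.002 and 0.009 m and linear speed of each of cup_blue, saucer_blue, cup_red, saucer_red, cup_yellow, saucer_yellow, cup_charcoal, saucer_charcoal below 0.02 m/s and angular speed of each of cup_blue, cup_red, cup_yellow, cup_charcoal below 0.2 rad/s and distance of each of saucer_blue, saucer_red, saucer_yellow, saucer_charcoal, milk_jug, ramekin from where it was at the start of the episode below 0.02 m and horizontal distance between cup_red and saucer_red below 0.012 m and z of cup_red in the frame of saucer_red between 0.002 and 0.009 m and horizontal distance between cup_yellow and saucer_yellow below 0.012 m and z of cup_yellow in the frame of saucer_yellow between 0.002 and 0.009 m and horizontal distance between cup_charcoal and saucer_charcoal below 0.012 m and z of cup_charcoal in the frame of saucer_charcoal between 0.002 and 0.009 m); the robot touches nothing.
It fails at once if a cup is tipped over (leans more than 35 degrees) (angle between any of cup_blue, cup_red, cup_yellow, cup_charcoal's own z axis and vertical above 0.61 rad).
It fails at once if a cup is dropped or knocked: it moves faster than 0.5 m/s (a fall of more than about 13 mm) while the fingers do not hold it ((linear speed of cup_blue above 0.5 m/s and contact force between the fingers and cup_blue below 0.05 N) or (linear speed of cup_red above 0.5 m/s and contact force between the fingers and cup_red below 0.05 N) or (linear speed of cup_yellow above 0.5 m/s and contact force between the fingers and cup_yellow below 0.05 N) or (linear speed of cup_charcoal above 0.5 m/s and contact force between the fingers and cup_charcoal below 0.05 N)).
It fails at once if a saucer, the milk jug or the ramekin is shifted by more than 20 mm (distance of any of saucer_blue, saucer_red, saucer_yellow, saucer_charcoal, milk_jug, ramekin from where it was at the start of the episode above 0.02 m).
It fails at once if the milk jug or the ramekin is tipped (angle between any of milk_jug, ramekin's own z axis and vertical above 0.35 rad).
It also fails if it takes over 112 s, if anything falls off the work surface, if the arm or the gripper's body presses on something with over 40 N, if the wrist force passes 120 N, or if a joint passes its speed limit or range.

### The arm

A 6-joint arm with a two-finger parallel gripper is mounted at the origin on the work surface. World frame = base frame: x ahead of the robot, y to its left, z up, the work surface at z = 0. Lengths are in m, angles in degrees, forces in N, time in s.
With the tool pointing down it reaches from about 0.25 to 0.725 m from the base axis. Payload 9.7 kg.
Tool frame: the origin (TCP) lies at the very end of the fingers, on their centre line; the grasp point (between the pads) lies 19 mm behind it; z points along the fingers, y is the direction in which the jaws open and shut (so a half turn about z gives the same grasp; the last joint's range is limited). The gripper opens to 85 mm and grips with 20 to 120 N. Pads are 22 mm wide; open, the fingers measure 114 mm over their backs; the gripper's body (76 mm by 85 mm) begins 54 mm behind the grasp point. The pads swing forward as they close: fully open they stand 13 mm farther back than shut.
Start: joints at [-73.339, 4.979, 10.078, 95.1, 0, 90], TCP at [0.158, -0.527, 0.231] pointing down, gripper open.
Joint ranges: [-179.16, 179.16], [-48.56, 103.87], [-65.8, 70.77], [-126.05, 130.52], [-82.76, 87.17], [-180, 180]. Speed limits (degrees/s): [127.2, 127.2, 147.25, 180, 180, 180].

### API

Orientations are given as [roll, pitch, yaw] about the fixed x, y, z axes, in that order (R = Rz(yaw) Ry(pitch) Rx(roll)).
In Python, from workcell import bot gives the robot as it stands. The module is installed in compiled form; this text tells all that it offers.
- The arm moves only by the tool arm_command, never from a script. Its argument "increments" is a list of rows, each a list of 7 numbers: the gripper command: -1 is fully open, 1 is shut, values between are in proportion, then the shift along the tool's x, y, z in cm, then the turn, a rotation vector about the tool's x, y, z in degrees. In form: [[gripper, x, y, z, rx, ry, rz], ...]. A call has 1 to 10 rows; each row shifts and turns the commanded pose from where the row before left it, along the tool's axes as they then stand; what a row does not reach is not made up. A row lasts 1/8 s, in which the tool goes at most 62.5 mm and 10.7 degrees, less where a joint would pass 70% of its speed; a pose out of reach is approached as far as the arm can. A call is refused whole if a number of a shift passes 6.25 or a number of a turn 10.7, either way. A call with a gripper value outside its range is refused whole. The fingers move at their own pace and stop on an object; "grip_force" is the grip in N (left out, the last holds). Time passes only in rows, so rows that do not move let the fingers close. It gives the time, the measured TCP pose, the force and the opening at its end, in the units of the state.
- bot.get_obs(): the state, without advancing time (a new reading comes with each control period).
- bot.camera(name): name is "scene" or "top" or "wrist"; returns a dict with "color" (480x640x3 uint8, red, green, blue), "fx", "fy", "cx", "cy" (pixels), "origin" and "attitude" of the camera in the world. Camera axes: x right, y up, looking along -z (the intrinsics and any distortion apply to the point x, -y, -z); pixel columns grow to the right and rows downward; lengths in m; the calibration is good to about 2 mm. A picture is of the moment at which its call begins. There is no depth.
- bot.job_done(): hands the job in, once; it reports no verdict.
The state is a dict: "time": time; "q": joint angles; "qd": joint speeds; "joint_efforts": joint torques, N m; "ee_pos": TCP position; "tcp_rot": TCP orientation; "wrist_force": force on the tool from outside, world axes, zero at the start; "torque": the same for the moment, N m; "opening": finger opening in m.
Only numpy, scipy, OpenCV 4.12 (cv2) and the standard library are available. Lean on these libraries where they do the work, as an engineer would, in place of code of your own. Each camera call takes 0.05 s, during which the arm holds its last target. There are 200 camera calls.

## Working session

There is one attempt and no reset: what is moved stays moved. The work goes in short steps, Python scripts to look and compute and a tool call to move; the robot and the scene stay as the last step left them, time stands still between calls to the robot, and variables do not carry over. Pictures are saved under pics/ and viewed, about 12 in all and at most 16, crops included, and the job is handed in when it is done.

Besides the shell and the picture viewer there is one more tool, called after "Emit:" as name(argument=value, ...), one argument or row to a line, values as JSON. arm_command: Moves the arm, as the interface text tells. Its arguments: {"type":"object","properties":{"increments":{"type":"array"},"grip_force":{"type":"number"}},"required":["increments"]}

```bash
mkdir -p pics
python3 - <<'E'
from workcell import bot
import cv2
o=bot.get_obs();print(o)
for n in("top","scene"):
    c=bot.camera(n);cv2.imwrite(f"pics/{n}0.png",c["color"][:,:,::-1]);print({k:v for k,v in c.items() if k!="color"})
E
```

```text
{'time': 0.0, 'q': array([-7.33378862e+01,  5.01095341e+00,  1.00347944e+01,  9.51009713e+01,
       -1.55363224e-04,  8.99997864e+01]), 'qd': array([-0.06697996, -0.01677239,  0.019827  ,  0.00508704,  0.08999234,
       -0.00951129]), 'joint_efforts': array([ 3.22872940e-03, -5.20396078e+01,  4.64798784e+01,  1.65428070e-02,
        1.61674593e-04, -1.86883170e-05]), 'ee_pos': array([ 0.15763089, -0.52667887,  0.23058754]), 'tcp_rot': array([-1.79922870e+02,  1.55075477e-04,  1.66623277e+01]), 'wrist_force': array([-0.2274143 ,  0.68157261,  1.10370977]), 'torque': array([0.02273437, 0.00049704, 0.02611109]), 'opening': 0.0854116644635823}
{'fx': 572.2356348830074, 'fy': 572.2356348830074, 'cx': 328.45025078293713, 'cy': 243.8977691891274, 'origin': array([ 0.44415253, -0.01972714,  1.14415663]), 'attitude': array([  4.02866375,   1.42380864, -90.22714807])}
{'fx': 512.6832273838695, 'fy': 512.6832273838695, 'cx': 318.146638281639, 'cy': 237.6212764035437, 'origin': array([1.3456993 , 0.19256843, 0.67356289]), 'attitude': array([ 52.03950617,  -0.60657012, 104.24098874])}
```

View pics/top0.png

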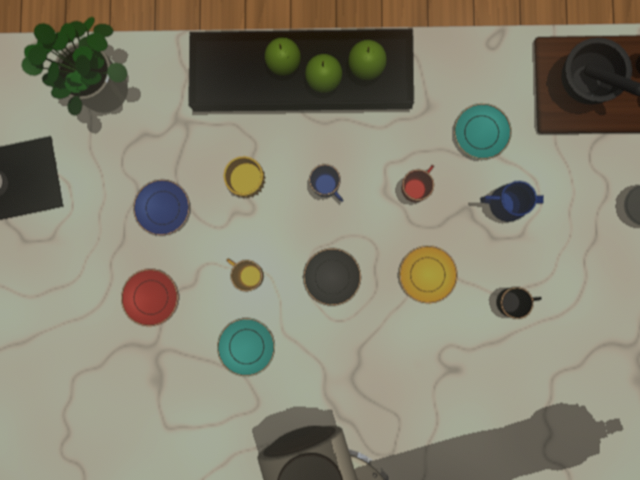

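View pics/scene0.png

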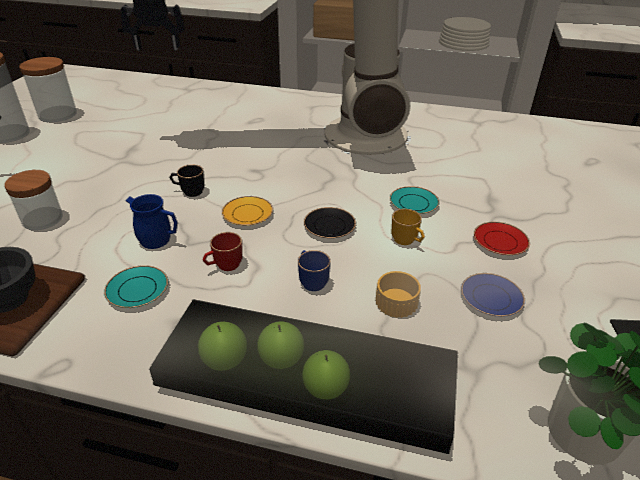

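Top view: the cups are blue (325,181), red (417,186), yellow (247,275) and charcoal (516,303). The saucers are blue (162,207), red (150,297), yellow (428,274) and charcoal (332,277). The look-alikes are two turquoise saucers at (482,131) and (246,347), the yellow ramekin without a handle at (244,177) and the blue jug at (513,201). None of these is a target.

```bash
cat > h.py <<'E'
import numpy as np, cv2
from scipy.spatial.transform import Rotation as Ro
def cast(c,uv,z):
    uv=np.atleast_2d(np.array(uv,float))
    d=np.c_[(uv[:,0]-c["cx"])/c["fx"],-(uv[:,1]-c["cy"])/c["fy"],-np.ones(len(uv))]
    d=d@Ro.from_euler("xyz",c["attitude"],degrees=True).as_matrix().T
    o=np.array(c["origin"]); return o+d*((z-o[2])/d[:,2])[:,None]
def big(m,near):
    n,l,s,ce=cv2.connectedComponentsWithStats(m.astype(np.uint8))
    i=min((k for k in range(1,n) if s[k,4]>60),key=lambda k:np.hypot(*(ce[k]-near)))
    m=(l==i).astype(np.uint8)
    return m,max(cv2.findContours(m,0,cv2.CHAIN_APPROX_NONE)[0],key=cv2.contourArea)[:,0,:]
def mask(img,col):
    h,s,v=cv2.split(cv2.cvtColor(img,cv2.COLOR_RGB2HSV))
    if col=="charcoal": return (v<85)
    hh={"blue":(h>105)&(h<135),"red":(h<8)|(h>172),"yellow":(h>15)&(h<32)}[col]
    return hh&(s>120)
def circ(P):  # circle fit of world xy
    A=np.c_[2*P[:,:2],np.ones(len(P))];x=np.linalg.lstsq(A,(P[:,:2]**2).sum(1),rcond=None)[0]
    return x[:2],np.sqrt(x[2]+x[0]**2+x[1]**2)
E
python3 - <<'E'
from h import *; from workcell import bot
c=bot.camera("top");w=bot.camera("wrist");cv2.imwrite("pics/w0.png",w["color"][:,:,::-1])
print({k:v for k,v in w.items() if k!="color"})
S=dict(blue=(162,207),red=(150,297),yellow=(428,274),charcoal=(332,277))
C=dict(blue=(325,181),red=(417,186),yellow=(247,275),charcoal=(516,303))
for k in S:
    m,ct=big(mask(c["color"],k),S[k]);p,r=circ(cast(c,ct,.013));print("saucer",k,p.round(4),r.round(4))
for k in C:
    m,ct=big(mask(c["color"],k),C[k]);P=cast(c,ct,.05)
    mo=cv2.erode(m,np.ones((3,3)));mo=cv2.morphologyEx(m,cv2.MORPH_OPEN,cv2.getStructuringElement(2,(13,13)))
    p,r=circ(cast(c,big(mo,C[k])[1],.045))
    d=P[:,:2]-p;i=np.argmax(np.hypot(*d.T));print("cup",k,p.round(4),r.round(4),"handle",np.degrees(np.arctan2(d[i,1],d[i,0])).round(1),np.hypot(*d[i]).round(4))
m=cv2.resize(c["color"][120:340,130:560],None,fx=1.85,fy=1.85,interpolation=cv2.INTER_CUBIC)
cv2.imwrite("pics/crop.png",m[:,:,::-1])
E
```

```text
{'fx': 406.2369608947168, 'fy': 406.2369608947168, 'cx': 321.7548122641714, 'cy': 248.64155228284204, 'origin': array([ 0.22634537, -0.50579587,  0.37362694]), 'attitude': array([-1.63719161e+01, -1.94079855e-02, -7.33654642e+01])}
saucer blue [ 0.6019 -0.35  ] 0.0167
saucer red [0.4203 0.3647] 0.0531
saucer yellow [ 0.4633 -0.187 ] 0.0541
saucer charcoal [0.4597 0.0018] 0.0527Traceback (most recent call last):
  File "<stdin>", line 11, in <module>
  File "h.py", line 10, in big
    i=min((k for k in range(1,n) if s[k,4]>60),key=lambda k:np.hypot(*(ce[k]-near)))
ValueError: min() iterable argument is empty
```

Run:
```python
from h import *; from workcell import bot
c=bot.camera("top");cv2.imwrite("pics/top1.png",c["color"][:,:,::-1])
H=cv2.cvtColor(c["color"],cv2.COLOR_RGB2HSV)
for n,u,v in[("sb",162,207),("sb",140,207),("bgl",120,230),("cupb",325,181),("cupb-rim",314,175),("cupr",415,188),("cupy",249,275),("cupy side",240,270),("cupk",516,303),("cupk side",508,297),("bg",380,330),("sr",150,297),("sr edge",126,297),("sy edge",402,274)]: print(n,H[v-1:v+2,u-1:u+2].reshape(-1,3).mean(0).round())
m=cv2.resize(c["color"][120:340,130:560],None,fx=1.85,fy=1.85,interpolation=cv2.INTER_CUBIC)
cv2.imwrite("pics/crop.png",m[:,:,::-1])
```

```text
sb [113. 115. 108.]
sb [113. 111. 113.]
bgl [ 24.  35. 164.]
cupb [113. 106. 119.]
cupb-rim [111.  23.  60.]
cupr [  3. 159. 156.]
cupy [ 26. 152. 164.]
cupy side [ 18. 134. 111.]
cupk [21. 25. 55.]
cupk side [21. 24. 54.]
bg [ 25.  34. 164.]
sr [  3. 167. 144.]
sr edge [  3. 162. 148.]
sy edge [ 20. 175. 162.]
```

View pics/crop.png

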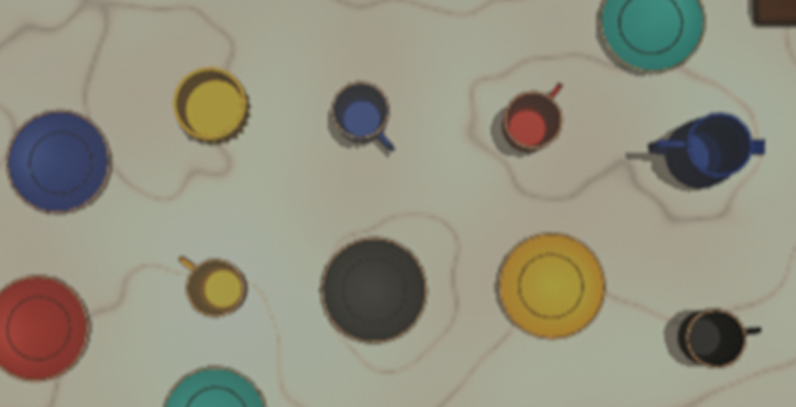

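The crop confirms it: each target cup has a handle and an interior of its own colour. The ramekin has none and is fluted, and the jug is larger with a spout. Next I turn the rims into positions.

Run:
```python
from h import *; from workcell import bot
c=bot.camera("top")
hsv=cv2.cvtColor(c["color"],cv2.COLOR_RGB2HSV)
m=((hsv[...,1]>85)&(hsv[...,0]>105)&(hsv[...,0]<125))
p,r=circ(cast(c,big(m,(162,207))[1],.013));print("saucer blue",p.round(4),r)
q=lambda u,v:(130+u/1.85,120+v/1.85)
for k,ri,ha in[("blue",(361,111),(392,151)),("red",(532,121),(560,86)),("yellow",(218,288),(181,260)),("charcoal",(714,337),(759,331))]:
    a=cast(c,q(*ri),.058)[0];b=cast(c,q(*ha),.045)[0];d=b-a;print(k,a.round(3),"handle",np.degrees(np.arctan2(d[1],d[0])).round(0),np.hypot(*d[:2]).round(3))
print("jug",cast(c,(513,201),.08),"ram",cast(c,(244,177),.045))
```

```text
saucer blue [0.6003 0.3441] 0.05103458725715612
blue [0.644 0.013 0.058] handle -142.0 0.051
red [ 0.632 -0.164  0.058] handle -39.0 0.05
yellow [0.461 0.161 0.058] handle 54.0 0.051
charcoal [ 0.409 -0.344  0.058] handle -84.0 0.05
jug [[ 0.59724032 -0.33720063  0.08      ]] ram [[0.65336965 0.17144147 0.045     ]]
```

```bash
cat >> h.py <<'E'
def plan(o,tgt,yaw,n,g):
    "rows from the measured pose to tgt/yaw, tool kept vertical"
    p=np.array(o["ee_pos"]);y0=o["tcp_rot"][2];dy=(yaw-y0+180)%360-180
    d=(np.array(tgt)-p)/n;rows=[]
    for i in range(n):
        f=np.radians(y0+dy*i/n)
        rows.append([g]+[round(float(v),2) for v in 100*np.array([d[0]*np.cos(f)+d[1]*np.sin(f),d[0]*np.sin(f)-d[1]*np.cos(f),-d[2]])]+[0,0,round(-dy/n,2)])
    print(str(rows).replace(" ",""))
E
python3 - <<'E'
from h import *; from workcell import bot
plan(bot.get_obs(),[.409,-.344,.16],96,9,-1)
E
```

```text
[[-1,3.26,-1.15,0.79,0,0,np.float64(-8.82)],[-1,3.39,-0.63,0.79,0,0,np.float64(-8.82)],[-1,3.45,-0.1,0.79,0,0,np.float64(-8.82)],[-1,3.43,0.43,0.79,0,0,np.float64(-8.82)],[-1,3.32,0.95,0.79,0,0,np.float64(-8.82)],[-1,3.14,1.44,0.79,0,0,np.float64(-8.82)],[-1,2.88,1.91,0.79,0,0,np.float64(-8.82)],[-1,2.55,2.33,0.79,0,0,np.float64(-8.82)],[-1,2.17,2.69,0.79,0,0,np.float64(-8.82)]]
```

Emit:
arm_command(
  increments=[
    [-1, 3.26, -1.15, 0.79, 0, 0, -8.82],
    [-1, 3.39, -0.63, 0.79, 0, 0, -8.82],
    [-1, 3.45, -0.1, 0.79, 0, 0, -8.82],
    [-1, 3.43, 0.43, 0.79, 0, 0, -8.82],
    [-1, 3.32, 0.95, 0.79, 0, 0, -8.82],
    [-1, 3.14, 1.44, 0.79, 0, 0, -8.82],
    [-1, 2.88, 1.91, 0.79, 0, 0, -8.82],
    [-1, 2.55, 2.33, 0.79, 0, 0, -8.82],
    [-1, 2.17, 2.69, 0.79, 0, 0, -8.82],
    [-1, 0, 0, 0, 0, 0, 0],
  ],
  grip_force=30,
)

```text
time: 1.55
ee_pos: [0.4102, -0.3427, 0.1593]
tcp_rot: [-180.0, -0.1, 96.3]
wrist_force: [-0.9, -0.3, -0.1]
opening: 0.0857
```

```bash
sed -i 's/round(-dy\/n,2)/round(float(-dy\/n),2)/' h.py
python3 - <<'E'
from h import *; from workcell import bot
w=bot.camera("wrist");cv2.imwrite("pics/w1.png",w["color"][:,:,::-1]);print({k:v for k,v in w.items() if k!="color"},bot.get_obs()["ee_pos"])
E
```

```text
{'fx': 406.2369608947168, 'fy': 406.2369608947168, 'cx': 321.7548122641714, 'cy': 248.64155228284204, 'origin': array([ 0.40250226, -0.27102934,  0.30229554]), 'attitude': array([-16.38243099,   0.0325158 ,   6.22738445])} [ 0.40943486 -0.34340651  0.15982355]
```

View pics/w1.png

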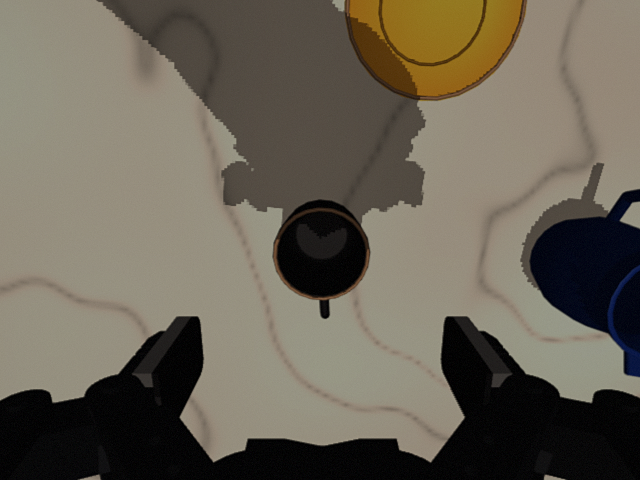

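Wrist view: the rim of the charcoal cup is centred at about (322,254) with radius 47 px, its handle points down at (325,317), and it lies midway between the fingers (midpoint x≈322).

```bash
cat >> h.py <<'E'
def rim(w,near,z=.058,r0=40,r1=56):
    g=cv2.medianBlur(cv2.cvtColor(w["color"],cv2.COLOR_RGB2GRAY),5);x,y=map(int,near)
    a=cv2.HoughCircles(g[y-90:y+90,x-90:x+90],cv2.HOUGH_GRADIENT_ALT,1,20,param1=150,param2=.6,minRadius=r0,maxRadius=r1)
    if a is None: print("no circle"); return
    for u,v,r in a[0][:4]:
        u+=x-90;v+=y-90;print("px",u,v,r,"->",cast(w,(u,v),z)[0].round(4),"r",np.hypot(*(cast(w,(u+r,v),z)-cast(w,(u,v),z))[0][:2]).round(4))
E
python3 - <<'E'
from h import *; from workcell import bot
w=bot.camera("wrist");rim(w,(322,253))
a=cast(w,(322,254),.058)[0];print(a,cast(w,(325,317),.045)[0]-a)
plan(bot.get_obs(),[a[0],a[1],.018],96.3,6,-1)
E
```

```text
px 321.0 250.0 46.690083 -> [ 0.4091 -0.3444  0.058 ] r 0.0294
[ 0.40997572 -0.34691802  0.058     ] [ 0.00734324 -0.04940388 -0.013     ]
[[-1,-0.05,0.01,2.37,0,0,-0.05],[-1,-0.05,0.01,2.37,0,0,-0.05],[-1,-0.05,0.01,2.37,0,0,-0.05],[-1,-0.05,0.01,2.37,0,0,-0.05],[-1,-0.05,0.01,2.37,0,0,-0.05],[-1,-0.05,0.01,2.37,0,0,-0.05]]
```

Emit:
arm_command(
  increments=[
    [-1, -0.05, 0.01, 2.37, 0, 0, 0],
    [-1, -0.05, 0.01, 2.37, 0, 0, 0],
    [-1, -0.05, 0.01, 2.37, 0, 0, 0],
    [-1, -0.05, 0.01, 2.37, 0, 0, 0],
    [-1, -0.05, 0.01, 2.37, 0, 0, 0],
    [-1, -0.03, 0, 2.3, 0, 0, 0],
    [-1, 0, 0, 0, 0, 0, 0],
  ],
)

```text
time: 2.52
ee_pos: [0.4083, -0.3468, 0.0175]
tcp_rot: [-179.9, -0.1, 95.9]
wrist_force: [0.3, -0.5, -0.1]
opening: 0.0856
```

Emit:
arm_command(
  increments=[
    [0, 0, 0, 0, 0, 0, 0],
    [0, 0, 0, 0, 0, 0, 0],
    [0.3, 0, 0, 0, 0, 0, 0],
    [0.3, 0, 0, 0, 0, 0, 0],
    [0.6, 0, 0, 0, 0, 0, 0],
    [0.6, 0, 0, 0, 0, 0, 0],
  ],
  grip_force=25,
)

```text
time: 3.28
ee_pos: [0.4104, -0.3476, 0.0204]
tcp_rot: [179.9, 0.1, 96.0]
wrist_force: [-2.6, -0.2, 6.8]
opening: 0.0594
```

Emit:
arm_command(
  increments=[
    [0.8, 0, 0, -0.5, 0, 0, 0],
    [0.8, 0, 0, -1.5, 0, 0, 0],
    [0.8, 0, 0, -3, 0, 0, 0],
    [0.8, 0, 0, -3, 0, 0, 0],
    [0.8, 0, 0, 0, 0, 0, 0],
  ],
)

```text
time: 3.9
ee_pos: [0.4111, -0.3477, 0.1018]
tcp_rot: [179.8, 0.2, 96.0]
wrist_force: [1.0, 1.0, -2.7]
opening: 0.0598
```

Run:
```python
from h import *; from workcell import bot
plan(bot.get_obs(),[.440,.002,.10],96,9,.8)
```

```text
[[0.8,3.83,0.73,0.02,0,0,0.01],[0.8,3.83,0.73,0.02,0,0,0.01],[0.8,3.83,0.73,0.02,0,0,0.01],[0.8,3.83,0.73,0.02,0,0,0.01],[0.8,3.83,0.73,0.02,0,0,0.01],[0.8,3.83,0.73,0.02,0,0,0.01],[0.8,3.83,0.73,0.02,0,0,0.01],[0.8,3.83,0.73,0.02,0,0,0.01],[0.8,3.83,0.73,0.02,0,0,0.01]]
```

Emit:
arm_command(
  increments=[
    [0.8, 2, 0.55, 0, 0, 0, 0],
    [0.8, 3.73, 1.1, 0, 0, 0, 0],
    [0.8, 3.73, 1.1, 0, 0, 0, 0],
    [0.8, 3.73, 1.1, 0, 0, 0, 0],
    [0.8, 3.73, 1.1, 0, 0, 0, 0],
    [0.8, 3.73, 1.1, 0, 0, 0, 0],
    [0.8, 3.73, 1.1, 0, 0, 0, 0],
    [0.8, 1.73, 0.55, 0, 0, 0, 0],
    [0.8, 0, 0, 0, 0, 0, 0],
  ],
)

```text
time: 5.03
ee_pos: [0.4583, -0.0772, 0.0976]
tcp_rot: [-179.9, -0.0, 96.2]
wrist_force: [-0.3, 0.5, -1.5]
opening: 0.0602
```

Run:
```python
from h import *; from workcell import bot
w=bot.camera("wrist");cv2.imwrite("pics/w2.png",w["color"][:,:,::-1]);print(bot.get_obs()["ee_pos"])
```

```text
[ 0.45828545 -0.07807799  0.09776226]
```

View pics/w2.png

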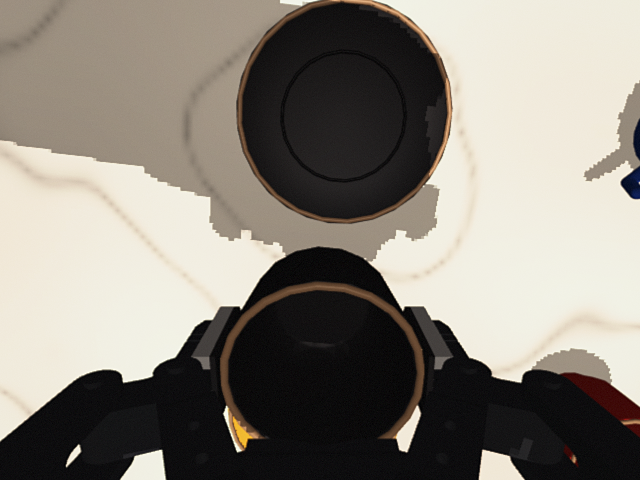

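The saucer's outer rim spans columns 238–451 and rows 0–222. Its inner ring is at (344,116). The held cup's rim spans 222–424.

Run:
```python
from h import *; from workcell import bot
w=bot.camera("wrist");o=bot.get_obs()
P=cast(w,[(238,110),(451,110),(344,0.5),(343,222)],.013);print(circ(P))
P=cast(w,[(281,116),(406,116),(343,50),(344,182)],.005);print(circ(P))
z=o["ee_pos"][2]+.038
P=cast(w,[(222,371),(424,371),(322,283),(243,320),(402,320)],z);print("cup",circ(P),o["ee_pos"],o["tcp_rot"])
```

```text
(array([ 4.62027484e-01, -1.96432398e-04]), np.float64(0.05640679905390304))
(array([4.61908664e-01, 1.70178453e-04]), np.float64(0.03460710542721515))
cup (array([ 0.45858297, -0.07680078]), np.float64(0.029751095714401293)) [ 0.45834875 -0.07867776  0.0979581 ] [-1.79928693e+02 -1.50768035e-02  9.60862874e+01]
```

Emit:
arm_command(
  increments=[
    [0.8, 2.6, 0.4, 0, 0, 0, 0],
    [0.8, 2.6, 0.4, 0, 0, 0, 0],
    [0.8, 2.5, 0.4, 0, 0, 0, 0],
    [0.8, 0, 0, 2.5, 0, 0, 0],
    [0.8, 0, 0, 2.5, 0, 0, 0],
    [0.8, 0, 0, 1.5, 0, 0, 0],
    [0.8, 0, 0, 0.5, 0, 0, 0],
    [0.8, 0, 0, 0.3, 0, 0, 0],
    [0.8, 0, 0, 0.1, 0, 0, 0],
    [0.8, 0, 0, 0, 0, 0, 0],
  ],
)

```text
time: 6.38
ee_pos: [0.4632, -0.0012, 0.0254]
tcp_rot: [179.9, 0.0, 96.0]
wrist_force: [-1.0, 0.9, 1.3]
opening: 0.0598
```

Emit:
arm_command(
  increments=[
    [0.8, 0, 0, 0.05, 0, 0, 0],
    [0.3, 0, 0, 0, 0, 0, 0],
    [0, 0, 0, 0, 0, 0, 0],
    [-0.5, 0, 0, 0, 0, 0, 0],
    [-1, 0, 0, 0, 0, 0, 0],
    [-1, 0, 0, 0, 0, 0, 0],
    [-1, 0, 0, -2, 0, 0, 0],
    [-1, 0, 0, -4, 0, 0, 0],
    [-1, 0, 0, -5, 0, 0, 0],
    [-1, 0, 0, -3, 0, 0, 0],
  ],
)

```text
time: 7.62
ee_pos: [0.4633, -0.0012, 0.1666]
tcp_rot: [179.9, 0.0, 96.0]
wrist_force: [0.2, -0.4, -0.5]
opening: 0.0852
```

Run:
```python
from h import *; from workcell import bot
w=bot.camera("wrist");cv2.imwrite("pics/w3.png",w["color"][:,:,::-1]);print(bot.get_obs()["ee_pos"]);rim(w,(322,253),.063)
plan(bot.get_obs(),[.461,.161,.163],54,7,-1)
```

```text
[ 0.46428798 -0.00118676  0.16984048]
px 322.0 245.0 45.75352 -> [0.4636 0.0006 0.063 ] r 0.0289
[[-1,2.31,0.2,0.1,0,0,6.01],[-1,2.32,-0.05,0.1,0,0,6.01],[-1,2.3,-0.29,0.1,0,0,6.01],[-1,2.26,-0.53,0.1,0,0,6.01],[-1,2.19,-0.76,0.1,0,0,6.01],[-1,2.1,-0.98,0.1,0,0,6.01],[-1,1.98,-1.2,0.1,0,0,6.01]]
```

View pics/w3.png

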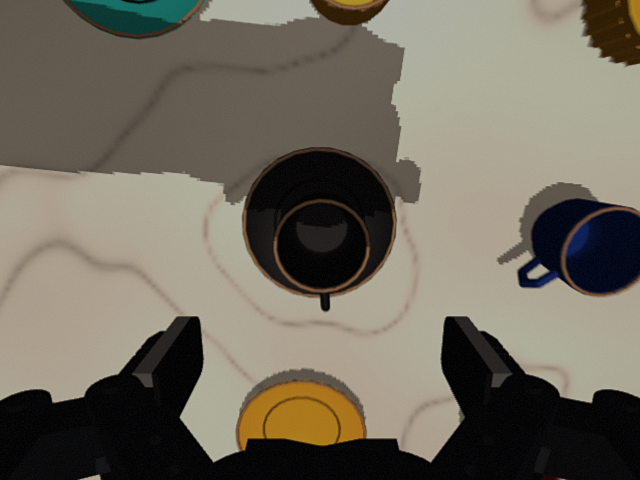

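The charcoal cup stands on its saucer: rim centre (322,246), saucer columns 243–396 and rows 148–296. I move on to yellow and compute the centring in the same script.

Emit:
arm_command(
  increments=[
    [-1, 2.31, 0.2, 0.1, 0, 0, 6],
    [-1, 2.32, -0.05, 0.1, 0, 0, 6],
    [-1, 2.3, -0.29, 0.1, 0, 0, 6],
    [-1, 2.26, -0.53, 0.1, 0, 0, 6],
    [-1, 2.19, -0.76, 0.1, 0, 0, 6],
    [-1, 2.1, -0.98, 0.1, 0, 0, 6],
    [-1, 1.98, -1.2, 0.1, 0, 0, 6],
    [-1, 0, 0, 0, 0, 0, 0],
  ],
)

```text
time: 8.68
ee_pos: [0.4592, 0.162, 0.1567]
tcp_rot: [-180.0, 0.0, 54.2]
wrist_force: [0.7, 0.5, -0.5]
opening: 0.0853
```

Run:
```python
from h import *; from workcell import bot
w=bot.camera("wrist");cv2.imwrite("pics/w4.png",w["color"][:,:,::-1]);o=bot.get_obs();print(o["ee_pos"],o["tcp_rot"]);rim(w,(322,250))
v=dict(w);v["origin"]=np.array([.4569,.0713,.3117]);v["attitude"]=[-16.38,.03,6.0]
print("saucer k",circ(cast(v,[(243,222),(396,222),(319,148),(319,296)],.013)))
```

```text
[0.45923616 0.16125507 0.1567873 ] [-1.79983736e+02  4.06775453e-02  5.42157060e+01]
px 326.0 241.0 47.10535 -> [0.4646 0.1652 0.058 ] r 0.029
saucer k (array([0.46236158, 0.00158537]), np.float64(0.05732776334886624))
```

View pics/w4.png

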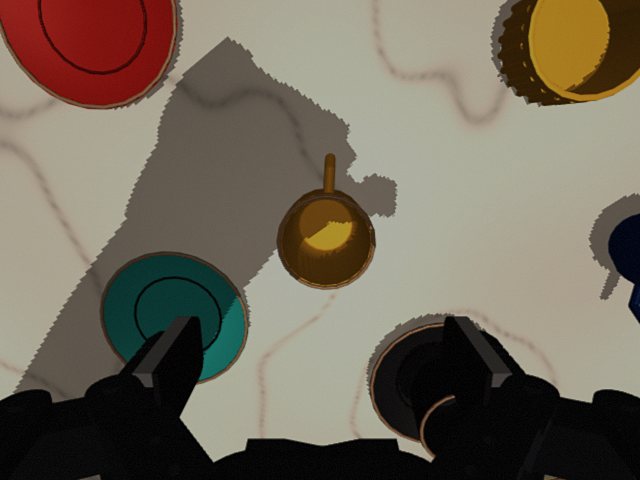

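Charcoal is centred to within about 2 mm. Yellow's rim is at (327,241) and its handle points up at (330,155), aligned with the tool. I descend on it.

Emit:
arm_command(
  increments=[
    [-1, 0.3, 0.1, 2.0, 0, 0, 0],
    [-1, 0.3, 0.1, 2.5, 0, 0, 0],
    [-1, 0, 0, 2.5, 0, 0, 0],
    [-1, 0, 0, 2.5, 0, 0, 0],
    [-1, 0, 0, 2.3, 0, 0, 0],
    [-1, 0, 0, 2.0, 0, 0, 0],
    [-1, 0, 0, 0, 0, 0, 0],
    [0, 0, 0, 0, 0, 0, 0],
    [0, 0, 0, 0, 0, 0, 0],
    [0.3, 0, 0, 0, 0, 0, 0],
  ],
)

```text
time: 9.98
ee_pos: [0.4653, 0.1649, 0.0205]
tcp_rot: [179.9, -0.1, 54.0]
wrist_force: [-2.0, -0.8, 7.0]
opening: 0.0601
```

Emit:
arm_command(
  increments=[
    [0.3, 0, 0, 0, 0, 0, 0],
    [0.6, 0, 0, 0, 0, 0, 0],
    [0.8, 0, 0, 0, 0, 0, 0],
    [0.8, 0, 0, -0.5, 0, 0, 0],
    [0.8, 0, 0, -1.5, 0, 0, 0],
    [0.8, 0, 0, -3, 0, 0, 0],
    [0.8, 0, 0, -3, 0, 0, 0],
    [0.8, 0, 0, 0, 0, 0, 0],
  ],
)

```text
time: 10.98
ee_pos: [0.466, 0.1653, 0.1023]
tcp_rot: [179.8, -0.2, 54.0]
wrist_force: [-0.8, 0.2, -0.5]
opening: 0.0599
```

Emit:
arm_command(
  increments=[
    [0.8, -1.0, 0.73, -1.5, 0, 0, 0],
    [0.8, -3.2, 2.32, -0.5, 0, 0, 0],
    [0.8, -3.5, 2.54, 0, 0, 0, 0],
    [0.8, -3.5, 2.54, 0, 0, 0, 0],
    [0.8, -3.5, 2.54, 0, 0, 0, 0],
    [0.8, -3.5, 2.54, 0, 0, 0, 0],
    [0.8, -3.5, 2.54, 0, 0, 0, 0],
    [0.8, -3.5, 2.54, 0, 0, 0, 0],
    [0.8, -2.5, 1.82, 0, 0, 0, 0],
    [0.8, -0.9, 0.65, 0, 0, 0, 0],
  ],
)

```text
time: 12.22
ee_pos: [0.4638, -0.1904, 0.119]
tcp_rot: [-179.9, 0.0, 53.9]
wrist_force: [-0.2, -0.1, -1.7]
opening: 0.0598
```

Run:
```python
from h import *; from workcell import bot
w=bot.camera("wrist");cv2.imwrite("pics/w5.png",w["color"][:,:,::-1]);o=bot.get_obs();print(o["ee_pos"],o["tcp_rot"])
```

```text
[ 0.46395765 -0.19058964  0.11898264] [-1.79956094e+02  3.35370753e-02  5.39214692e+01]
```

View pics/w5.png

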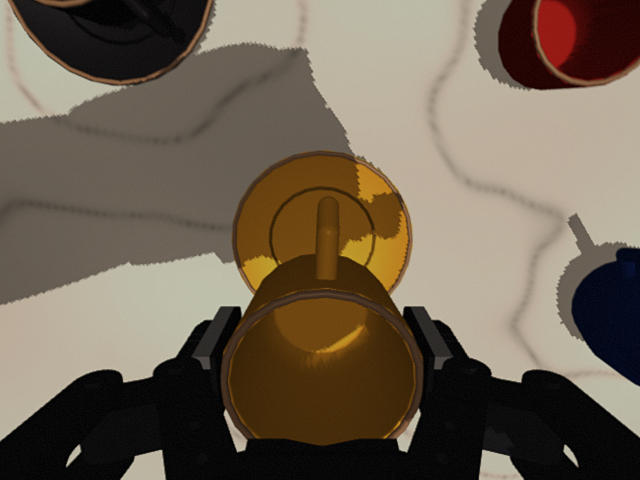

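The saucer is visible: outer columns 233–411 at row 237, top at row 152, inner ring columns 270–375 with its top at row 187. The cup rim spans 222–424 and its top is at row 293.

Run:
```python
from h import *; from workcell import bot
w=bot.camera("wrist");o=bot.get_obs()
a,r=circ(cast(w,[(233,237),(411,237),(322,152),(261,177),(384,177)],.013));print(a,r)
a2,r=circ(cast(w,[(270,238),(375,238),(322,187)],.005));print(a2,r)
c,r=circ(cast(w,[(222,371),(424,371),(323,293)],o["ee_pos"][2]+.038));print("cup",c,r,o["ee_pos"])
f=np.radians(o["tcp_rot"][2])
for c in (c,o["ee_pos"][:2]):
    d=a-c;print(d@[np.cos(f),np.sin(f)],d@[np.sin(f),-np.cos(f)])
```

```text
[ 0.46524205 -0.18901036] 0.056459571900637905
[ 0.4657429  -0.18873706] 0.03435602070894663
cup [ 0.46297208 -0.19225856] 0.030322383356732634 [ 0.46414009 -0.18943971  0.11901789]
0.003962032178476609 -7.653343988521145e-05
0.000995668969357652 0.0006382000435298803
```

Emit:
arm_command(
  increments=[
    [0.8, 0.2, 0, 2.5, 0, 0, 0],
    [0.8, 0, 0, 3.0, 0, 0, 0],
    [0.8, 0, 0, 2.0, 0, 0, 0],
    [0.8, 0, 0, 1.1, 0, 0, 0],
    [0.8, 0, 0, 0.4, 0, 0, 0],
    [0.8, 0, 0, 0.3, 0, 0, 0],
    [0.8, 0, 0, 0.1, 0, 0, 0],
    [0.8, 0, 0, 0.05, 0, 0, 0],
    [0.8, 0, 0, 0, 0, 0, 0],
  ],
)

```text
time: 13.45
ee_pos: [0.4661, -0.1872, 0.0255]
tcp_rot: [179.9, -0.0, 54.0]
wrist_force: [-2.8, 1.0, 5.9]
opening: 0.0599
```

Emit:
arm_command(
  increments=[
    [0.3, 0, 0, 0, 0, 0, 0],
    [0, 0, 0, 0, 0, 0, 0],
    [-0.5, 0, 0, 0, 0, 0, 0],
    [-1, 0, 0, 0, 0, 0, 0],
    [-1, 0, 0, 0, 0, 0, 0],
    [-1, 0, 0, -2, 0, 0, 0],
    [-1, 0, 0, -4, 0, 0, 0],
    [-1, 0, 0, -5, 0, 0, 0],
    [-1, 0, 0, -3, 0, 0, 0],
    [-1, 0, 0, 0, 0, 0, 0],
  ],
)

```text
time: 14.7
ee_pos: [0.467, -0.1875, 0.1671]
tcp_rot: [179.8, -0.1, 54.0]
wrist_force: [-0.8, -0.7, -0.7]
opening: 0.0854
```

Run:
```python
from h import *; from workcell import bot
w=bot.camera("wrist");cv2.imwrite("pics/w6.png",w["color"][:,:,::-1]);o=bot.get_obs();print(o["ee_pos"],o["tcp_rot"]);rim(w,(322,250),.063)
plan(o,[.632,-.164,.158],-39,9,-1)
plan(o,[.632,-.164,.158],141,9,-1)
```

```text
[ 0.46631519 -0.18720043  0.16525438] [ 1.79914545e+02 -2.19101034e-02  5.40430096e+01]
px 320.0 249.0 49.801964 -> [ 0.4659 -0.1877  0.063 ] r 0.0316
px 320.0 249.0 41.904675 -> [ 0.4659 -0.1877  0.063 ] r 0.0266
[[-1,1.29,1.34,0.08,0,0,10.34],[-1,1.51,1.09,0.08,0,0,10.34],[-1,1.68,0.8,0.08,0,0,10.34],[-1,1.8,0.48,0.08,0,0,10.34],[-1,1.85,0.15,0.08,0,0,10.34],[-1,1.85,-0.18,0.08,0,0,10.34],[-1,1.79,-0.51,0.08,0,0,10.34],[-1,1.67,-0.82,0.08,0,0,10.34],[-1,1.49,-1.11,0.08,0,0,10.34]]
[[-1,1.29,1.34,0.08,0,0,-9.66],[-1,1.05,1.54,0.08,0,0,-9.66],[-1,0.77,1.69,0.08,0,0,-9.66],[-1,0.48,1.8,0.08,0,0,-9.66],[-1,0.17,1.85,0.08,0,0,-9.66],[-1,-0.14,1.85,0.08,0,0,-9.66],[-1,-0.45,1.8,0.08,0,0,-9.66],[-1,-0.75,1.7,0.08,0,0,-9.66],[-1,-1.02,1.55,0.08,0,0,-9.66]]
```

Yellow is placed to within about 2 mm. Red is next.

Emit:
arm_command(
  increments=[
    [-1, 1.29, 1.34, 0.08, 0, 0, -9.66],
    [-1, 1.05, 1.54, 0.08, 0, 0, -9.66],
    [-1, 0.77, 1.69, 0.08, 0, 0, -9.66],
    [-1, 0.48, 1.8, 0.08, 0, 0, -9.66],
    [-1, 0.17, 1.85, 0.08, 0, 0, -9.66],
    [-1, -0.14, 1.85, 0.08, 0, 0, -9.66],
    [-1, -0.45, 1.8, 0.08, 0, 0, -9.66],
    [-1, -0.75, 1.7, 0.08, 0, 0, -9.66],
    [-1, -1.02, 1.55, 0.08, 0, 0, -9.66],
    [-1, 0, 0, 0, 0, 0, 0],
  ],
)

```text
time: 16.0
ee_pos: [0.6315, -0.1635, 0.1551]
tcp_rot: [-179.9, -0.2, 141.0]
wrist_force: [0.7, -0.1, 0.3]
opening: 0.0849
```

Run:
```python
from h import *; from workcell import bot
w=bot.camera("wrist");cv2.imwrite("pics/w7.png",w["color"][:,:,::-1]);o=bot.get_obs();print(o["ee_pos"],o["tcp_rot"],o["q"].round());rim(w,(322,250))
```

```text
[ 0.63098996 -0.16372393  0.15553372] [-1.79928774e+02 -1.49583246e-01  1.40815647e+02] [-15.  19.  18.  89.  -0.  25.]
px 324.0 256.0 47.24762 -> [ 0.635  -0.1644  0.058 ] r 0.0292
```

View pics/w7.png

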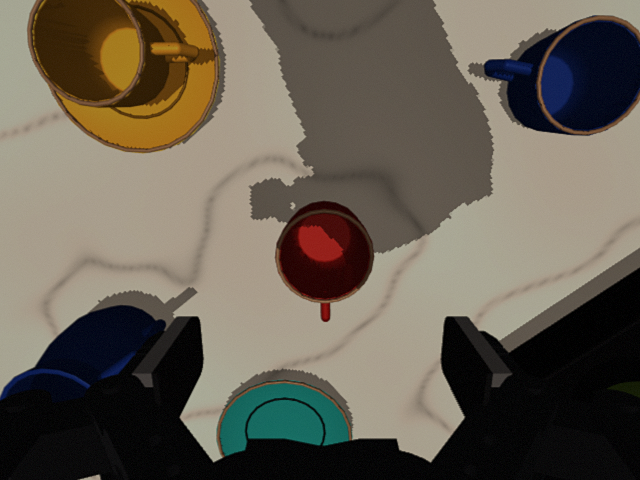

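Red's rim is at (324,257) with the handle pointing down at (325,315). Both finger sides are clear; the jug and the tray are well outside.

Emit:
arm_command(
  increments=[
    [-1, -0.2, 0.1, 2.0, 0, 0, 0],
    [-1, -0.15, 0.05, 2.5, 0, 0, 0],
    [-1, 0, 0, 2.5, 0, 0, 0],
    [-1, 0, 0, 2.5, 0, 0, 0],
    [-1, 0, 0, 2.2, 0, 0, 0],
    [-1, 0, 0, 2.0, 0, 0, 0],
    [-1, 0, 0, 0, 0, 0, 0],
    [0, 0, 0, 0, 0, 0, 0],
    [0, 0, 0, 0, 0, 0, 0],
    [0.3, 0, 0, 0, 0, 0, 0],
  ],
)

```text
time: 17.3
ee_pos: [0.6359, -0.1651, 0.0218]
tcp_rot: [179.9, 0.1, 141.0]
wrist_force: [1.5, 0.6, 5.6]
opening: 0.0593
```

Emit:
arm_command(
  increments=[
    [0.3, 0, 0, 0, 0, 0, 0],
    [0.6, 0, 0, 0, 0, 0, 0],
    [0.8, 0, 0, 0, 0, 0, 0],
    [0.8, 0, 0, -0.5, 0, 0, 0],
    [0.8, 0, 0, -1.5, 0, 0, 0],
    [0.8, 0, 0, -3, 0, 0, 0],
    [0.8, 0, 0, -3.5, 0, 0, 0],
    [0.8, 0, 0, -1.5, 0, 0, 0],
    [0.8, 0, 0, 0, 0, 0, 0],
  ],
)

```text
time: 18.42
ee_pos: [0.6357, -0.1651, 0.1215]
tcp_rot: [180.0, 0.1, 141.0]
wrist_force: [-0.3, -0.9, -1.7]
opening: 0.0598
```

Run:
```python
from h import *; from workcell import bot
o=bot.get_obs();print(o["ee_pos"],o["tcp_rot"])
plan(o,[.440,.300,o["ee_pos"][2]],112,10,.8)
```

```text
[ 0.63570708 -0.16511412  0.12154636] [1.79955261e+02 9.85836971e-02 1.40980172e+02]
[[0.8,4.45,2.38,-0.0,0,0,2.9],[0.8,4.56,2.15,-0.0,0,0,2.9],[0.8,4.67,1.92,-0.0,0,0,2.9],[0.8,4.76,1.68,-0.0,0,0,2.9],[0.8,4.84,1.44,-0.0,0,0,2.9],[0.8,4.9,1.19,-0.0,0,0,2.9],[0.8,4.96,0.94,-0.0,0,0,2.9],[0.8,5.0,0.69,-0.0,0,0,2.9],[0.8,5.03,0.44,-0.0,0,0,2.9],[0.8,5.04,0.18,-0.0,0,0,2.9]]
```

Emit:
arm_command(
  increments=[
    [0.8, 2.2, 1.19, 0, 0, 0, 1.5],
    [0.8, 4.45, 2.38, 0, 0, 0, 2.8],
    [0.8, 4.56, 2.15, 0, 0, 0, 2.8],
    [0.8, 4.67, 1.92, 0, 0, 0, 2.8],
    [0.8, 4.76, 1.68, 0, 0, 0, 2.8],
    [0.8, 4.84, 1.44, 0, 0, 0, 2.8],
    [0.8, 4.9, 1.19, 0, 0, 0, 2.8],
    [0.8, 4.96, 0.94, 0, 0, 0, 2.8],
    [0.8, 5.0, 0.69, 0, 0, 0, 2.8],
    [0.8, 3.5, 0.3, 0, 0, 0, 2.8],
  ],
)

```text
time: 19.68
ee_pos: [0.4615, 0.2672, 0.1187]
tcp_rot: [-179.9, 0.0, 114.3]
wrist_force: [-0.5, -0.8, -1.9]
opening: 0.0597
```

Emit:
arm_command(
  increments=[
    [0.8, 1.8, 0.1, 0, 0, 0, 0],
    [0.8, 0, 0, 0, 0, 0, 0],
  ],
)

```text
time: 19.92
ee_pos: [0.4561, 0.283, 0.1194]
tcp_rot: [-179.9, 0.0, 114.4]
wrist_force: [0.9, -0.5, -0.4]
opening: 0.0595
```

Run:
```python
from h import *; from workcell import bot
w=bot.camera("wrist");cv2.imwrite("pics/w8.png",w["color"][:,:,::-1]);o=bot.get_obs();print(o["ee_pos"],o["tcp_rot"])
```

```text
[0.45646063 0.28229984 0.11962994] [-1.79924760e+02  2.71986311e-02  1.14357501e+02]
```

View pics/w8.png

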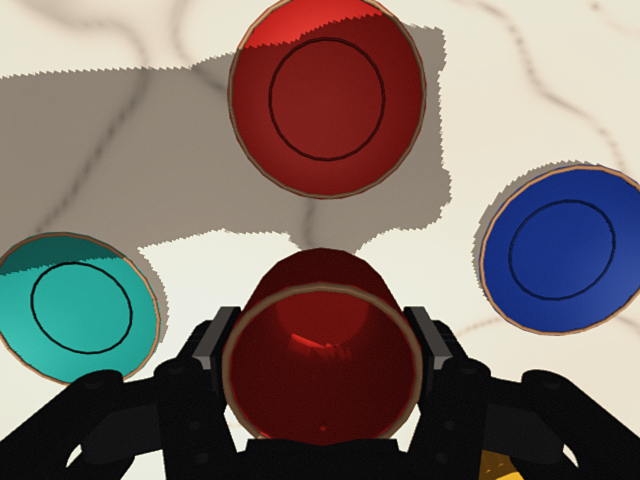

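The red saucer's inner ring spans columns 269–384 and rows 38–160; its outer rim spans 228–426, with the bottom at row 198. The blue saucer's inner ring spans 509–615 × 200–299, centre about (562,249).

Run:
```python
from h import *; from workcell import bot
w=bot.camera("wrist");o=bot.get_obs()
a,r=circ(cast(w,[(269,98),(384,98),(326,38),(326,160)],.005));print(a,r)
a2,r=circ(cast(w,[(228,95),(426,95),(326,198)],.013));print(a2,r)
print("blue",cast(w,(562,249.5),.005)[0])
c,r=circ(cast(w,[(222,368),(422,368),(322,285)],o["ee_pos"][2]+.038));print("cup",c,r,o["ee_pos"])
f=np.radians(o["tcp_rot"][2])
for c in (c,o["ee_pos"][:2]):
    d=a-c;print(d@[np.cos(f),np.sin(f)],d@[np.sin(f),-np.cos(f)])
```

```text
[0.42291043 0.36336804] 0.03427405482315528
[0.42291247 0.36383376] 0.05708054913762882
blue [0.60295237 0.34363199 0.005     ]
cup [0.45625509 0.28350126] 0.029615415747997406 [0.45675603 0.28188784 0.11986041]
0.08651274718359674 0.0024726792672389204
0.08818936945960422 0.002680002040634796
```

Emit:
arm_command(
  increments=[
    [0.8, 2.75, 0.1, 0, 0, 0, 0],
    [0.8, 3.5, 0.1, 0, 0, 0, 0],
    [0.8, 2.5, 0.05, 1.0, 0, 0, 0],
    [0.8, 0, 0, 2.5, 0, 0, 0],
    [0.8, 0, 0, 3.0, 0, 0, 0],
    [0.8, 0, 0, 1.6, 0, 0, 0],
    [0.8, 0, 0, 0.8, 0, 0, 0],
    [0.8, 0, 0, 0.4, 0, 0, 0],
    [0.8, 0, 0, 0.15, 0, 0, 0],
    [0.8, 0, 0, 0, 0, 0, 0],
  ],
)

```text
time: 21.28
ee_pos: [0.4233, 0.3637, 0.0268]
tcp_rot: [179.9, -0.0, 114.3]
wrist_force: [-0.1, -0.9, 1.6]
opening: 0.0596
```

Emit:
arm_command(
  increments=[
    [0.3, 0, 0, 0, 0, 0, 0],
    [0, 0, 0, 0, 0, 0, 0],
    [-0.5, 0, 0, 0, 0, 0, 0],
    [-1, 0, 0, 0, 0, 0, 0],
    [-1, 0, 0, 0, 0, 0, 0],
    [-1, 0, 0, -2, 0, 0, 0],
    [-1, 0, 0, -4, 0, 0, 0],
    [-1, 0, 0, -5, 0, 0, 0],
    [-1, 0, 0, -3, 0, 0, 0],
    [-1, 0, 0, 0, 0, 0, 0],
  ],
)

```text
time: 22.52
ee_pos: [0.4238, 0.3642, 0.1686]
tcp_rot: [179.8, -0.1, 114.3]
wrist_force: [-0.6, 0.1, -0.4]
opening: 0.0855
```

Run:
```python
from h import *; from workcell import bot
w=bot.camera("wrist");cv2.imwrite("pics/w9.png",w["color"][:,:,::-1]);o=bot.get_obs();print(o["ee_pos"],o["tcp_rot"]);rim(w,(322,250),.063)
plan(o,[.646,.013,.158],38,10,-1)
```

```text
[0.42328806 0.3637136  0.16660357] [ 1.79915205e+02 -2.47339287e-02  1.14280023e+02]
px 321.0 245.0 44.98737 -> [0.4234 0.3654 0.063 ] r 0.0286
px 321.0 245.0 52.781143 -> [0.4234 0.3654 0.063 ] r 0.0336
[[-1,-4.11,0.59,0.09,0,0,7.63],[-1,-4.0,1.13,0.09,0,0,7.63],[-1,-3.81,1.65,0.09,0,0,7.63],[-1,-3.56,2.14,0.09,0,0,7.63],[-1,-3.24,2.59,0.09,0,0,7.63],[-1,-2.87,3.0,0.09,0,0,7.63],[-1,-2.45,3.36,0.09,0,0,7.63],[-1,-1.98,3.65,0.09,0,0,7.63],[-1,-1.48,3.88,0.09,0,0,7.63],[-1,-0.95,4.04,0.09,0,0,7.63]]
```

Red is placed to within about 2 mm. Blue is next.

Emit:
arm_command(
  increments=[
    [-1, -4.11, 0.59, 0.09, 0, 0, 7.63],
    [-1, -4.0, 1.13, 0.09, 0, 0, 7.63],
    [-1, -3.81, 1.65, 0.09, 0, 0, 7.63],
    [-1, -3.56, 2.14, 0.09, 0, 0, 7.63],
    [-1, -3.24, 2.59, 0.09, 0, 0, 7.63],
    [-1, -2.87, 3.0, 0.09, 0, 0, 7.63],
    [-1, -2.45, 3.36, 0.09, 0, 0, 7.63],
    [-1, -1.98, 3.65, 0.09, 0, 0, 7.63],
    [-1, -1.48, 3.88, 0.09, 0, 0, 7.63],
    [-1, -0.95, 4.04, 0.09, 0, 0, 7.63],
  ],
)

```text
time: 23.82
ee_pos: [0.6455, 0.0116, 0.1549]
tcp_rot: [-179.9, 0.1, 37.7]
wrist_force: [0.3, -0.3, 0.4]
opening: 0.0852
```

Emit:
arm_command(
  increments=[
    [-1, 0, 0, 0, 0, 0, 0],
    [-1, 0, 0, 0, 0, 0, 0],
  ],
)

```text
time: 24.08
ee_pos: [0.6449, 0.013, 0.1555]
tcp_rot: [-179.9, 0.1, 38.0]
wrist_force: [-0.2, -0.0, 0.2]
opening: 0.0854
```

Run:
```python
from h import *; from workcell import bot
w=bot.camera("wrist");cv2.imwrite("pics/w10.png",w["color"][:,:,::-1]);o=bot.get_obs();print(o["ee_pos"],o["tcp_rot"]);rim(w,(322,250))
```

```text
[0.6448733  0.01345565 0.15602953] [-1.79936583e+02  6.47754195e-02  3.80666316e+01]
px 321.0 243.0 47.382496 -> [0.6481 0.0165 0.058 ] r 0.0291
```

View pics/w10.png

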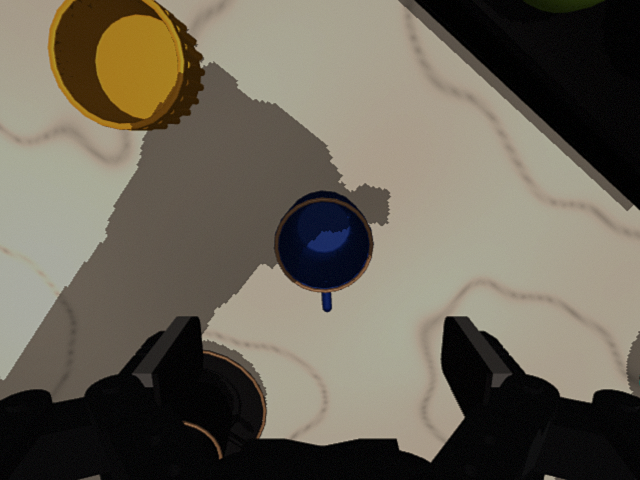

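Blue's rim is at (324,245) with its handle pointing down at (327,305). The ramekin is far enough away.

Emit:
arm_command(
  increments=[
    [-1, 0.3, 0.1, 2.0, 0, 0, 0],
    [-1, 0, 0, 2.5, 0, 0, 0],
    [-1, 0, 0, 2.5, 0, 0, 0],
    [-1, 0, 0, 2.5, 0, 0, 0],
    [-1, 0, 0, 2.3, 0, 0, 0],
    [-1, 0, 0, 1.95, 0, 0, 0],
    [-1, 0, 0, 0, 0, 0, 0],
    [0, 0, 0, 0, 0, 0, 0],
    [0, 0, 0, 0, 0, 0, 0],
    [0.3, 0, 0, 0, 0, 0, 0],
  ],
)

```text
time: 25.38
ee_pos: [0.6492, 0.014, 0.0208]
tcp_rot: [179.9, -0.1, 38.0]
wrist_force: [-1.9, 1.5, 5.4]
opening: 0.0597
```

Emit:
arm_command(
  increments=[
    [0.3, 0, 0, 0, 0, 0, 0],
    [0.6, 0, 0, 0, 0, 0, 0],
    [0.8, 0, 0, 0, 0, 0, 0],
    [0.8, 0, 0, -0.5, 0, 0, 0],
    [0.8, 0, 0, -1.5, 0, 0, 0],
    [0.8, 0, 0, -3, 0, 0, 0],
    [0.8, 0, 0, -3.5, 0, 0, 0],
    [0.8, 0, 0, -1.5, 0, 0, 0],
    [0.8, 0, 0, 0, 0, 0, 0],
  ],
)

```text
time: 26.5
ee_pos: [0.6491, 0.0138, 0.1206]
tcp_rot: [179.9, -0.1, 38.0]
wrist_force: [-0.4, 0.2, -2.3]
opening: 0.0596
```

Run:
```python
from h import *; from workcell import bot
o=bot.get_obs();print(o["ee_pos"],o["tcp_rot"])
plan(o,[.603,.265,o["ee_pos"][2]],98,8,.8)
```

```text
[0.64908212 0.01384407 0.1205718 ] [ 1.79928823e+02 -9.04017597e-02  3.79771170e+01]
[[0.8,1.48,-2.83,-0.0,0,0,-7.5],[0.8,1.83,-2.61,-0.0,0,0,-7.5],[0.8,2.16,-2.35,-0.0,0,0,-7.5],[0.8,2.45,-2.05,-0.0,0,0,-7.5],[0.8,2.69,-1.71,-0.0,0,0,-7.5],[0.8,2.9,-1.34,-0.0,0,0,-7.5],[0.8,3.05,-0.95,-0.0,0,0,-7.5],[0.8,3.14,-0.55,-0.0,0,0,-7.5]]
```

Emit:
arm_command(
  increments=[
    [0.8, 1.48, -2.83, 0, 0, 0, -7.5],
    [0.8, 1.83, -2.61, 0, 0, 0, -7.5],
    [0.8, 2.16, -2.35, 0, 0, 0, -7.5],
    [0.8, 2.45, -2.05, 0, 0, 0, -7.5],
    [0.8, 2.69, -1.71, 0, 0, 0, -7.5],
    [0.8, 2.9, -1.34, 0, 0, 0, -7.5],
    [0.8, 3.05, -0.95, 0, 0, 0, -7.5],
    [0.8, 3.14, -0.55, 0, 0, 0, -7.5],
    [0.8, 0, 0, 0, 0, 0, 0],
    [0.8, 0, 0, 0, 0, 0, 0],
  ],
)

```text
time: 27.75
ee_pos: [0.6021, 0.2646, 0.1181]
tcp_rot: [-179.9, 0.0, 97.9]
wrist_force: [-0.8, 0.2, -1.5]
opening: 0.0595
```

Run:
```python
from h import *; from workcell import bot
w=bot.camera("wrist");cv2.imwrite("pics/w11.png",w["color"][:,:,::-1]);o=bot.get_obs();print(o["ee_pos"],o["tcp_rot"])
```

```text
[0.60230664 0.26424411 0.11846841] [-1.79920322e+02  3.62711175e-02  9.78895339e+01]
```

View pics/w11.png

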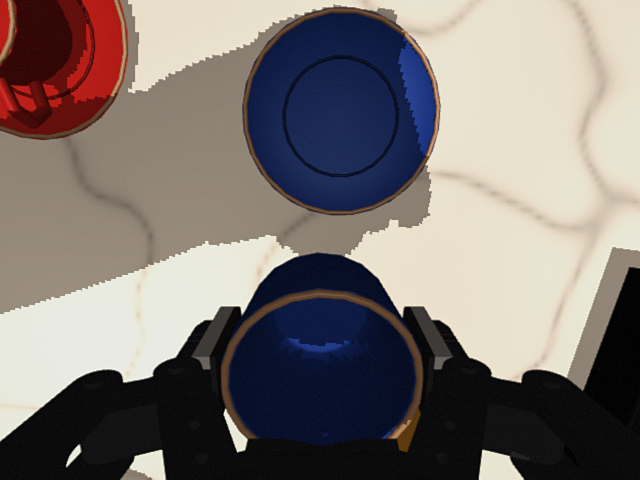

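Blue saucer: outer rim 243–440 × 7–214, inner ring 284–397 × 55–177. Cup rim: 222–422, top at row 291.

Run:
```python
from h import *; from workcell import bot
w=bot.camera("wrist");o=bot.get_obs()
a,r=circ(cast(w,[(284,117),(397,117),(341,55),(341,177)],.005));print(a,r)
a2,r=circ(cast(w,[(243,110),(440,110),(341,7),(341,214)],.013));print(a2,r)
c,r=circ(cast(w,[(222,371),(422,371),(322,291)],o["ee_pos"][2]+.038));print("cup",c,r,o["ee_pos"])
f=np.radians(o["tcp_rot"][2])
for c in (c,o["ee_pos"][:2]):
    d=a-c;print(d@[np.cos(f),np.sin(f)],d@[np.sin(f),-np.cos(f)])
```

```text
[0.60272419 0.34304618] 0.03439917529727055
[0.60284929 0.34339865] 0.05711771266786392
cup [0.60259823 0.26359412] 0.029792671481157863 [0.60248796 0.26408885 0.11875571]
0.07868490358294151 0.011015041275437731
0.07817973811416745 0.011056459463695838
```

Emit:
arm_command(
  increments=[
    [0.8, 2.75, 0.4, 0, 0, 0, 0],
    [0.8, 3.0, 0.4, 0, 0, 0, 0],
    [0.8, 2.1, 0.3, 1.0, 0, 0, 0],
    [0.8, 0, 0, 2.5, 0, 0, 0],
    [0.8, 0, 0, 3.0, 0, 0, 0],
    [0.8, 0, 0, 1.6, 0, 0, 0],
    [0.8, 0, 0, 0.8, 0, 0, 0],
    [0.8, 0, 0, 0.4, 0, 0, 0],
    [0.8, 0, 0, 0.15, 0, 0, 0],
    [0.8, 0, 0, 0, 0, 0, 0],
  ],
)

```text
time: 29.1
ee_pos: [0.6029, 0.3445, 0.026]
tcp_rot: [179.9, -0.0, 98.0]
wrist_force: [-1.1, 0.4, 0.9]
opening: 0.06
```

Emit:
arm_command(
  increments=[
    [0.3, 0, 0, 0, 0, 0, 0],
    [0, 0, 0, 0, 0, 0, 0],
    [-0.5, 0, 0, 0, 0, 0, 0],
    [-1, 0, 0, 0, 0, 0, 0],
    [-1, 0, 0, 0, 0, 0, 0],
    [-1, 0, 0, -2, 0, 0, 0],
    [-1, 0, 0, -4, 0, 0, 0],
    [-1, 0, 0, -5, 0, 0, 0],
    [-1, 0, 0, -3, 0, 0, 0],
    [-1, 0, 0, 0, 0, 0, 0],
  ],
)

```text
time: 30.35
ee_pos: [0.6036, 0.3449, 0.1699]
tcp_rot: [179.7, -0.1, 98.0]
wrist_force: [0.2, -0.3, -0.8]
opening: 0.0851
```

Run:
```python
from h import *; from workcell import bot
w=bot.camera("wrist");o=bot.get_obs();print(o["ee_pos"],o["wrist_force"]);rim(w,(322,250),.063)
plan(o,[.36,.20,.27],98,8,-1)
```

```text
[0.60305325 0.34461918 0.16735904] [ 0.33367317  0.64842409 -0.0751143 ]
px 320.0 248.0 44.452465 -> [0.6033 0.344  0.063 ] r 0.0285
[[-1,-1.37,-3.26,-1.28,0,0,-0.0],[-1,-1.37,-3.26,-1.28,0,0,-0.0],[-1,-1.37,-3.26,-1.28,0,0,-0.0],[-1,-1.37,-3.26,-1.28,0,0,-0.0],[-1,-1.37,-3.26,-1.28,0,0,-0.0],[-1,-1.37,-3.26,-1.28,0,0,-0.0],[-1,-1.37,-3.26,-1.28,0,0,-0.0],[-1,-1.37,-3.26,-1.28,0,0,-0.0]]
```

Emit:
arm_command(
  increments=[
    [-1, -1.4, -3.3, -1.3, 0, 0, 0],
    [-1, -1.4, -3.3, -1.3, 0, 0, 0],
    [-1, -1.4, -3.3, -1.3, 0, 0, 0],
    [-1, -1.4, -3.3, -1.3, 0, 0, 0],
    [-1, -1.4, -3.3, -1.3, 0, 0, 0],
    [-1, -1.4, -3.3, -1.3, 0, 0, 0],
    [-1, -1.4, -3.3, -1.3, 0, 0, 0],
    [-1, 0, -3, -1, 0, 0, 0],
    [-1, 0, 0, 0, 0, 0, 0],
  ],
)

```text
time: 31.52
ee_pos: [0.3565, 0.2107, 0.2666]
tcp_rot: [179.9, -0.0, 98.0]
wrist_force: [0.6, 1.1, -1.0]
opening: 0.0855
```

Run:
```python
from h import *; from workcell import bot
c=bot.camera("top");cv2.imwrite("pics/top2.png",c["color"][:,:,::-1])
s=bot.camera("scene");cv2.imwrite("pics/fin.png",np.hstack([cv2.resize(x[:,:,::-1],(400,300),interpolation=cv2.INTER_AREA) for x in(c["color"][100:400,100:580],s["color"][140:350,80:560])]))
```

```text
(no output)
```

View pics/fin.png

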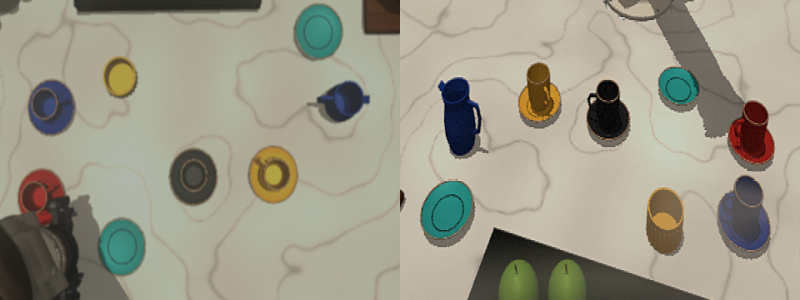

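All four cups stand upright and centred on their own saucers. The jug and ramekin are in place and the arm is clear, so I hand in.

```bash
python3 -c "
from workcell import bot
print(bot.job_done())"
```

```text
the job is handed in; nothing more can be done
None
```

All four espresso cups are standing upright on the saucers of their own colour, and I handed the job in at about 32 s of the 112 s allowed. `job_done` reports no verdict, so the results below are my own checks.

- **Placing:** I gripped each cup with the jaws across the handle and lifted it. I measured its saucer with the wrist camera, lowered the cup to touch and released it.
- **Centring:** Measured from the wrist camera after release, each cup sat about 1–2 mm from its saucer centre, against the 12 mm limit.
- **Final look:** The last top and scene pictures show all the cups upright, the jug and ramekin apparently where they were, and the arm well clear. In the top picture the arm partly covered the red cup, but the scene picture shows it standing on its saucer. I did not re-measure how far the saucers, jug or ramekin had moved at the end.
- **Disagreements:**
  - The first top-view positions differed from the wrist-camera ones by about 1–3 mm, so I used the wrist values for placing.
  - The wrist force read 5–7 N upward while gripping each cup, and again as the yellow cup was set down. This is well below the limits and I did not find the cause.

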